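# Box under the spout, then tip the cut blanks in

### The job

Push the open plywood box along its slide rail, in under the fixed spout, gently but all the way until you feel it come up against its stop; do not ram it. Then lift the pan by its bar handle so that all three cut wooden blanks tip down the spout into the box, and lower the pan back down onto its rest without letting it drop. Leave the saw, spirit level and tape measure alone.

Things in the scene. Friction and masses are not known exactly. Their poses are not given: they have to be found in the camera images.
- rail: Slide rail, fixed: dark steel base plate 8 mm thick, 190 mm wide, with two aluminium guide strips (26 mm high from the table, inner faces 139 mm apart). Origin on the table on its centre line, roughly below the spout; its x axis is the direction in which the box has to be pushed, crosswise in front of the robot from its left to its right; its y axis points roughly away from the robot. The plate reaches from 200 mm before the origin to 120 mm beyond it.
- box: Open plywood receiving box, loose, 125 mm long (along its x) x 135 mm wide x 70 mm high, walls and floor 6 mm, 0.35 to 0.7 kg, standing on the rail's base plate (8 mm over the table) between the guide strips with 2 mm play each side. Origin at the centre of its underside, x axis along the rail; its rear face, the one to push, is 62.5 mm before the origin. The rail is slick: it slides with 1 to 3 N.
- spout: Fixed spout: an aluminium hopper in a grey painted frame astride the rail, axes parallel to the rail's, centred across it, up to 12 mm along it from the rail's origin. Origin on the table straight below the middle of the spout. Its two legs stand beside the rail at y = +-88 mm, x = +10 to +80 mm.
- apron_edge (a point): Middle of the lower edge of the apron, a board 150 mm wide over the spout's entry side, 190 mm over the table, 90 mm before the spout's middle. It overhangs the rear face of the box at its stop by 17 to 38 mm: an upright hand cannot follow the box in; one leaned back against the push (fingers pointing forward along it) by 35 to 42 degrees can.
- stop_middle (a point): Middle setting of the stop bolt's tip (rubber, 22 mm wide, on the far side, 45 mm over the table, 62.5 mm beyond the spout's middle). The bolt is set by hand for each job, up to 10 mm nearer or farther than this point: the setting must be felt. It is rigid; 5 to 25 N is a firm touch, 45 N counts as ramming.
- spout_mouth (a point): Centre of the spout's lower opening (92 mm along the rail by 95 mm across), 100 mm over the table, 22 mm above the box's rim.
- pan (a joint): Hinge of the aluminium tipping pan, rad: 0 = level on its rest, 1.0 = fully tipped (end stop). The blanks slide out at about 0.5 to 0.8 rad. It falls back by its own weight (0.35 kg) when let go.
- pan_hinge (a point): Middle of the pan's hinge axis, which runs parallel to the rail (the spout's x axis), 75 mm to the spout's +y side and 150 mm over the table.
- pan_handle (a point): Middle of the pan's handle, a round steel bar 14 mm thick, parallel to the hinge axis, 84 mm free between its two side arms. Pan level: 163 mm to the +y side (away from the robot) of the hinge, 165 mm over the table, 39 mm clear of the pan's end wall (top 177 mm over the table). The bar turns between the fingers: the hand can keep its direction while following the arc of 164 mm radius.
- blank0_c (a point): Centre of a cut wooden blank, 70 x 22 x 22 mm, 30 g, lying loose in the pan (pan 92 x 113 mm inside, walls 25 mm, open to the spout).
- blank1_c (a point): Centre of a cut wooden blank, 70 x 22 x 22 mm, 30 g, lying loose in the pan (pan 92 x 113 mm inside, walls 25 mm, open to the spout).
- blank2_c (a point): Centre of a cut wooden blank, 70 x 22 x 22 mm, 30 g, lying loose in the pan (pan 92 x 113 mm inside, walls 25 mm, open to the spout).
- hacksaw: Bystander: hacksaw lying flat, 330 x 130 x 26 mm. Origin under its middle.
- level: Bystander: short spirit level standing on edge, 250 x 22 x 50 mm. Origin under its middle.
- tape: Bystander: tape measure, 70 x 38 x 65 mm. Origin under its middle.
Things that resemble listed ones, but are neither listed nor needed, are in the scene too. Of the things shaped like the box, the plywood one is meant. What is shaped like the part that bears blank1_c but pink is not meant.

How it is judged:
By the outcome, as a careful person would: the job done as asked, in the order asked, and still so for the second after the job is handed in, with the robot touching nothing.
It also fails if it takes over 56 s, if anything falls off the work surface, if the arm or the gripper's body presses on something with over 40 N, if the wrist force passes 120 N, or if a joint passes its speed limit or range.

### The arm

A 7-joint arm with a two-finger parallel gripper is mounted at the origin on the work surface. World frame = base frame: x ahead of the robot, y to its left, z up, the work surface at z = 0. Lengths are in m, angles in degrees, forces in N, time in s.
With the tool pointing down it reaches from about 0.425 to 0.95 m from the base axis. Payload 4.7 kg.
Tool frame: the origin (TCP) lies at the very end of the fingers, on their centre line; the grasp point (between the pads) lies 19 mm behind it; z points along the fingers, y is the line along which they close (so a half turn about z gives the same grasp; the last joint's range is limited). The gripper opens to 87 mm and grips with 3 to 60 N. Pads are 19 mm wide; open, the fingers measure 117 mm over their backs; the gripper's body (75 mm by 190 mm) begins 51 mm behind the grasp point.
Start: joints at [69.448, 26.849, -2.785, 87.806, 1.381, 65.374, -4.715], TCP at [0.219, -0.639, 0.223] pointing down, gripper open.
Joint ranges: [-148.3, 148.3], [-19.14, 114.17], [-79.39, 73.82], [5.75, 140.21], [-59.74, 239.74], [12.07, 113.84], [-152.46, 152.46]. Speed limits (degrees/s): [147.25, 147.25, 180, 180, 180, 180, 180].

### API

Orientations are given as [roll, pitch, yaw] about the fixed x, y, z axes, in that order (R = Rz(yaw) Ry(pitch) Rx(roll)).
In Python, from bench import telemetry, cams, robot gives the robot as it stands. The module is installed in compiled form; this text tells all that it offers.
- The arm moves only by the shell command python3 -m inch 'ROWS' [OPENING] [FORCE]. ROWS is JSON, a list of rows, each an object of numbers: "dx", "dy", "dz": the shift along the tool's x, y, z in m; "ax", "ay", "az": the turn, a rotation vector about the tool's x, y, z in degrees. A call has exactly 10 rows; each row is the pose to reach, as a shift and turn from the pose commanded when the call began, along the tool's axes at that moment; what a row does not reach only later rows make up. A row lasts 1/8 s, in which the tool goes at most 62.5 mm and 10.7 degrees, less where a joint would pass 70% of its speed; a pose out of reach is approached as far as the arm can. A call with a gripper value outside its range is refused whole. OPENING is the opening in per cent of the stroke, from 0 (shut) to 100 (fully open), set as the call begins (- or left out, the last holds). The fingers move at their own pace and stop on an object; FORCE is the grip in N (left out, the last holds). Time passes only in rows, so rows that repeat a pose let the fingers close, or fill a call up. It gives the time, the measured TCP pose, the force, the opening and the grip force at its end, in the units of the state.
- telemetry.state(): the state, without advancing time (a new reading comes with each control period).
- cams.get_image(name): name is "scene" or "top"; returns a dict with "pixels" (420x560x3 uint8, red, green, blue), "intrinsics" (3x3 intrinsics, pixels), "R" (3x3) and "t" (3): a world point X has camera coordinates R X + t. Camera axes: x right, y down, z forward; pixel columns grow to the right and rows downward; lengths in m; the calibration is good to about 2 mm. A picture is of the moment at which its call begins. There is no depth.
- robot.finish_job(): hands the job in; it is judged then, once.
The state is a dict: "clock": time; "q": joint angles; "joint_velocities": joint speeds; "joint_torque": joint torques, N m; "position": TCP position; "tcp_rot": TCP orientation; "contact_force": force on the tool from outside, world axes, zero at the start; "moment": the same for the moment, N m; "opening": finger opening in m; "gripper_force": force on a finger pad.
Only numpy, scipy, OpenCV 4.12 (cv2) and the standard library are available. Lean on these libraries where they do the work, as an engineer would, in place of code of your own. Each camera call takes 0.05 s, during which the arm holds its last target. There are 200 camera calls.

## Working session

There is one attempt and no reset: what is moved stays moved. The work goes in short steps, Python scripts to look and compute and a shell command to move; the robot and the scene stay as the last step left them, time stands still between calls to the robot, and variables do not carry over. Pictures are saved under pics/ and viewed, at most 10 in all, crops included, and the job is handed in when it is done.

```bash
mkdir -p pics; python3 - <<'E'
from bench import telemetry,cams
import cv2,json,numpy as np
print(telemetry.state())
for n in("scene","top"):
    d=cams.get_image(n);cv2.imwrite(f"pics/{n}0.png",d["pixels"][:,:,::-1])
    np.savez(f"{n}.npz",K=d["intrinsics"],R=d["R"],t=d["t"],im=d["pixels"])
    R=np.array(d["R"]);print(n,d["intrinsics"],R,-R.T@np.array(d["t"]))
E
```

```text
{'clock': 0.0, 'q': array([69.44566591, 26.8971865 , -2.78495748, 87.87404516,  1.38203629,
       65.37528663, -4.71386412]), 'joint_velocities': array([-0.05965225,  0.11356353, -0.03266943,  0.06153606, -0.11848383,
       -0.08271288,  0.06908713]), 'joint_torque': array([-6.53755815e-04, -5.07984424e+01, -8.09095474e-02, -2.36156738e+01,
       -6.13872637e-02,  3.80039820e-02,  1.86663306e-04]), 'position': array([ 0.21844139, -0.63803689,  0.22149851]), 'tcp_rot': array([-1.79887198e+02,  4.98309852e-03,  1.89029830e+01]), 'contact_force': array([-0.09568602, -0.05384812, -0.91709495]), 'moment': array([ 0.02708683, -0.0393054 , -0.02720057]), 'gripper_force': 0.0, 'opening': 0.08718568276468916}
scene [[538.69686313   0.         286.69271565]
 [  0.         538.69686313 210.70379038]
 [  0.           0.           1.        ]] [[-0.40184514  0.91566601 -0.00873166]
 [ 0.76527521  0.33057834 -0.55233306]
 [-0.50286612 -0.22863448 -0.8335778 ]] [1.20691778 0.2960306  1.26502777]
top [[511.38513662   0.         284.19302428]
 [  0.         511.38513662 209.72523707]
 [  0.           0.           1.        ]] [[ 0.00104603 -0.99984324 -0.01767464]
 [-0.99027494  0.00142321 -0.13911692]
 [ 0.13912027  0.01764827 -0.99011822]] [ 0.31624151 -0.01172023  1.42070873]
```

View pics/scene0.png

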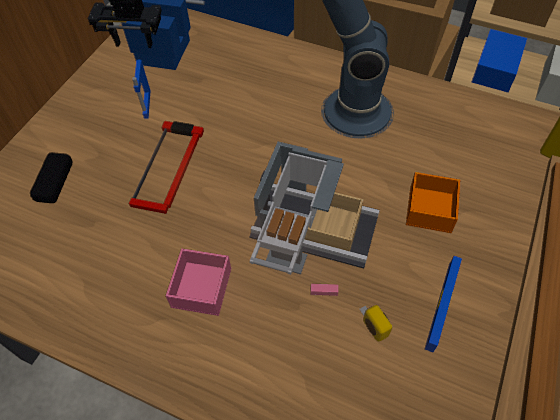

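View pics/top0.png

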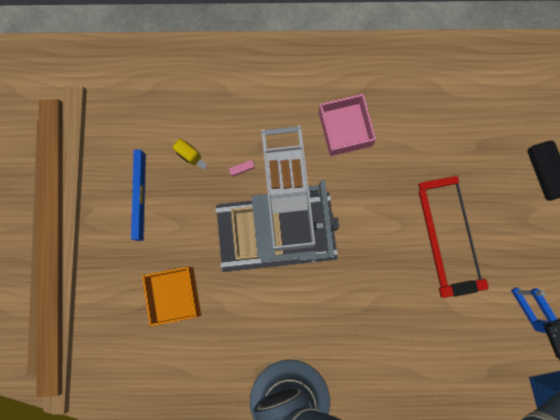

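The top view shows the rail around (277,232), the plywood box at (245,233), the pan and blanks at (286,175), and the handle bar at (282,130). The orange and pink boxes are distractors. I'll enlarge this area to get accurate pixels.

```bash
python3 - <<'E'
import cv2
a=cv2.imread("pics/top0.png")[115:280,205:350];b=cv2.imread("pics/scene0.png")[135:280,240:390]
cv2.imwrite("pics/tc.png",cv2.resize(a,(580,660)[:0] or None,fx=3.6,fy=3.6,interpolation=2))
cv2.imwrite("pics/sc.png",cv2.resize(b,None,fx=4,fy=4,interpolation=2))
E
```

```text
(no output)
```

View pics/tc.png

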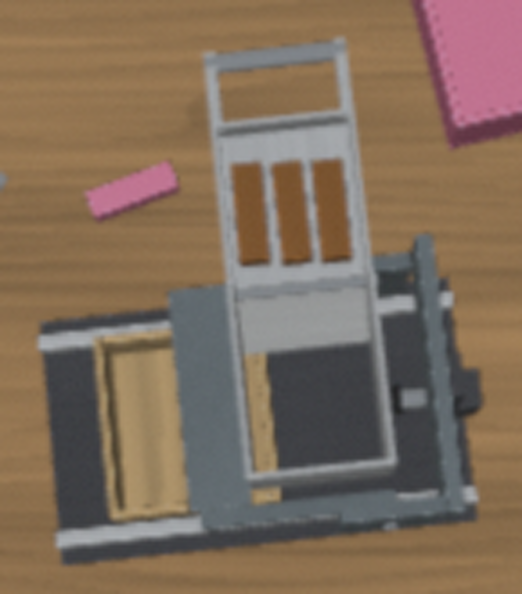

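View pics/sc.png

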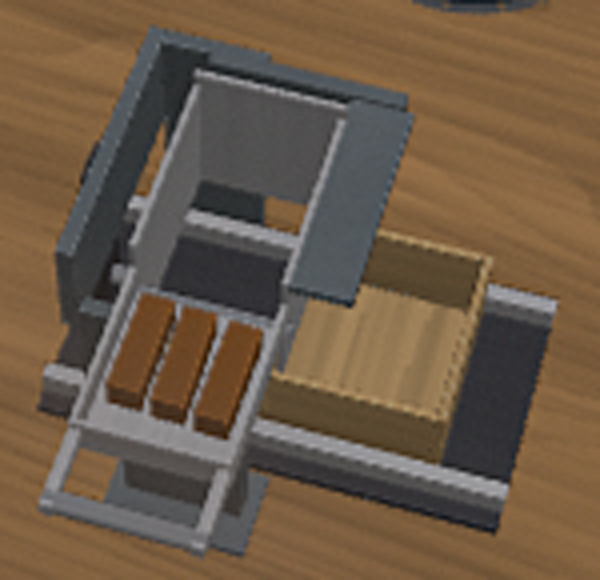

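Enlarged, the plate corners, the box's rear rim corners and the handle bar ends are clear in both views, for example the bar ends at crop (207,60)/(343,45) in the top view. I'll fit the model to these points.

```bash
cat > fit.py <<'E'
import numpy as np
from scipy.optimize import least_squares
C={n:np.load(n+".npz") for n in("top","scene")}
def proj(n,X):
    c=C[n];p=c["K"]@(c["R"]@X+c["t"]);return p[:2]/p[2]
def W(p,v): 
    c,s=np.cos(p[2]),np.sin(p[2]);return np.array([p[0]+c*v[0]-s*v[1],p[1]+s*v[0]+c*v[1],v[2]])
def obs(p):
    s,b=p[3],p[4];h=.238
    T=lambda u,v:(205+(u+.5)/3.6-.5,115+(v+.5)/3.6-.5)
    S=lambda u,v:(240+(u+.5)/4-.5,135+(v+.5)/4-.5)
    return [("top",(-.2,.095,.008),T(42,322)),("top",(-.2,-.095,.008),T(62,562)),("top",(.12,-.095,.008),T(475,518)),("top",(.12,.095,.008),T(448,280)),
    ("top",(s,h,.165),T(277,54)),("scene",(s,h,.165),S(125,527)),
    ("top",(b-.0625,.0675,.078),T(95,340)),("top",(b-.0625,-.0675,.078),T(113,520)),
    ("scene",(b-.0625,-.0675,.078),S(492,258)),("scene",(b-.0625,.0675,.078),S(445,415)),
    ("scene",(-.2,.095,0),S(497,532)),("scene",(.12,.095,0),S(38,410))]
def res(p): return np.concatenate([proj(n,W(p,v))-q for n,v,q in obs(p)])
f=least_squares(res,[.36,0,-1.5,0,-.07],loss="soft_l1");p=f.x
if __name__=="__main__":
    print(p,np.degrees(p[2]));print(res(p).reshape(-1,2).round(1))
    for k,v in dict(spout=(p[3],0,0),apron=(p[3]-.09,0,.19),stop=(p[3]+.0625,0,.045),handle=(p[3],.238,.165),hinge=(p[3],.075,.15),boxrear=(p[4]-.0625,0,.045)).items(): print(k,W(p,v).round(4))
E
python3 fit.py
```

```text
[ 0.4581665  -0.0026937  -1.45929232  0.00398331 -0.08859793] -83.61129094209117
[[-1.1  0.2]
 [-0.3  1.5]
 [ 0.7  0.7]
 [-0.3 -0.9]
 [-0.9  1. ]
 [-0.6 -1.4]
 [-0.5 -0.6]
 [-0.6  0.1]
 [-0.6 -0.8]
 [-0.7  1.5]
 [-0.6  0.7]
 [-0.7  0.5]]
spout [ 0.4586 -0.0067  0.    ]
apron [0.4486 0.0828 0.19  ]
stop [ 0.4656 -0.0688  0.045 ]
handle [0.6951 0.0198 0.165 ]
hinge [0.5331 0.0017 0.15  ]
boxrear [0.4414 0.1475 0.045 ]
```

```bash
cat > h.py <<'E'
import sys,numpy as np
from fit import p,W
from bench import telemetry
from scipy.spatial.transform import Rotation as Ro
s=telemetry.state();P=s["position"];R=Ro.from_euler("xyz",s["tcp_rot"],degrees=True)
# args: rail-frame x y z, lean, extra yaw (vs rail)
def go(rx,ry,z,lean,yaw=0):
    a=np.radians(lean);M=np.array([[0,0,1.]]).T
    zt=np.array([np.sin(a),0,-np.cos(a)]);yt=np.array([0,1.,0]);xt=np.cross(yt,zt)
    T=Ro.from_euler("z",p[2]+np.radians(yaw))*Ro.from_matrix(np.stack([xt,yt,zt],1))
    d=R.inv().apply(W(p,(rx,ry,z))-P);w=(R.inv()*T).as_rotvec(degrees=True)
    print("d",d.round(4),"w",w.round(2),"world",W(p,(rx,ry,z)).round(3))
c,q=np.cos(p[2]),np.sin(p[2]);v=P-[p[0],p[1],0]
F=s["contact_force"]
print("t",s["clock"],"rail pos",np.round([c*v[0]+q*v[1],-q*v[0]+c*v[1],P[2]],4),"rot",s["tcp_rot"].round(1),"F rail",np.round([c*F[0]+q*F[1],-q*F[0]+c*F[1],F[2]],1),"open",s["opening"].round(4),s["gripper_force"])
for a in sys.argv[1:]: go(*map(float,a.split(",")))
E
python3 h.py 0.35,0.10,0.42,0,-45 -- 2>&1 | head -3; python3 h.py -.28,0.05,.35,0
```

```text
Traceback (most recent call last):
  File "h.py", line 15, in <module>
    print("t",s["clock"],"rail pos",np.round([c*v[0]+q*v[1],-q*v[0]+c*v[1],P[2]],4),"rot",s["tcp_rot"].round(1),"F rail",np.round([c*F[0]+q*F[1],-q*F[0]+c*F[1],F[2]],1),"open",s["opening"].round(4),s["gripper_force"])Traceback (most recent call last):
  File "h.py", line 15, in <module>
    print("t",s["clock"],"rail pos",np.round([c*v[0]+q*v[1],-q*v[0]+c*v[1],P[2]],4),"rot",s["tcp_rot"].round(1),"F rail",np.round([c*F[0]+q*F[1],-q*F[0]+c*F[1],F[2]],1),"open",s["opening"].round(4),s["gripper_force"])
                                                                                                                                                                                ^^^^^^^^^^^^^^^^^^
AttributeError: 'float' object has no attribute 'round'
```

```bash
sed -i 's/s\["opening"\].round(4)/round(s["opening"],4)/' h.py; python3 h.py 0.35,0.15,0.42,0,-45
```

```text
t 0.1 rail pos [ 0.6048 -0.309   0.2216] rot [-179.9    0.    18.9] F rail [-0.4  0.8  0.1] open 0.0872 0.0
d [ 0.5032 -0.1497 -0.1982] w [-1.000e-01 -2.000e-02 -3.249e+01] world [ 0.646 -0.334  0.42 ]
```

```bash
python3 -m inch '[{"dx":0,"dz":-0.05},{"dx":0.03,"dy":-0.01,"dz":-0.1,"az":-3},{"dx":0.08,"dy":-0.02,"dz":-0.13,"az":-7},{"dx":0.14,"dy":-0.04,"dz":-0.15,"az":-11},{"dx":0.2,"dy":-0.06,"dz":-0.16,"az":-15},{"dx":0.26,"dy":-0.08,"dz":-0.17,"az":-19},{"dx":0.32,"dy":-0.1,"dz":-0.18,"az":-23},{"dx":0.38,"dy":-0.12,"dz":-0.19,"az":-27},{"dx":0.44,"dy":-0.13,"dz":-0.2,"az":-30},{"dx":0.5,"dy":-0.15,"dz":-0.2,"az":-32.5}]' 0 20; python3 h.py -.30,0.06,.35,0 -.22,0,.20,38
```

```text
t 0.1 rail pos [ 0.6048 -0.309   0.2216] rot [-179.9    0.    18.9] F rail [-0.4  0.8  0.1] open 0.0872 0.0
d [ 0.5562 -0.8036 -0.1271] w [-9.000e-02 -6.000e-02 -7.749e+01] world [0.484 0.302 0.35 ]
d [ 0.4803 -0.7383  0.0228] w [-25.72 -32.01 -74.42] world [0.434 0.216 0.2  ]$[0]: bad value
```

```bash
python3 -m inch '[{"dx":0,"dy":0,"dz":-0.05,"ax":0,"ay":0,"az":0},{"dx":0.03,"dy":-0.01,"dz":-0.1,"ax":0,"ay":0,"az":-3},{"dx":0.08,"dy":-0.02,"dz":-0.13,"ax":0,"ay":0,"az":-7},{"dx":0.14,"dy":-0.04,"dz":-0.15,"ax":0,"ay":0,"az":-11},{"dx":0.2,"dy":-0.06,"dz":-0.16,"ax":0,"ay":0,"az":-15},{"dx":0.26,"dy":-0.08,"dz":-0.17,"ax":0,"ay":0,"az":-19},{"dx":0.32,"dy":-0.1,"dz":-0.18,"ax":0,"ay":0,"az":-23},{"dx":0.38,"dy":-0.12,"dz":-0.19,"ax":0,"ay":0,"az":-27},{"dx":0.44,"dy":-0.13,"dz":-0.2,"ax":0,"ay":0,"az":-30},{"dx":0.5,"dy":-0.15,"dz":-0.2,"ax":0,"ay":0,"az":-32.5}]' 0 20; python3 h.py -.30,0.06,.35,0 -.22,0,.20,38
```

```text
clock: 1.35
position: [0.6369, -0.3399, 0.4227]
tcp_rot: [179.9, 0.0, 51.4]
contact_force: [0.6, -0.7, -0.1]
opening: 0.0017
gripper_force: 0.0
t 1.35 rail pos [0.355  0.14   0.4227] rot [179.9   0.   51.4] F rail [ 0.8  0.5 -0.1] open 0.0017 0.0
d [ 0.4068 -0.5197  0.0721] w [ 4.000e-02  4.000e-02 -4.498e+01] world [0.484 0.302 0.35 ]
d [ 0.3078 -0.5057  0.2221] w [-14.86 -35.96 -43.3 ] world [0.434 0.216 0.2  ]
```

```bash
python3 -m inch '[{"dx":0.038,"dy":-0.05,"dz":0,"ax":0,"ay":0,"az":-4.5},{"dx":0.076,"dy":-0.1,"dz":0,"ax":0,"ay":0,"az":-9},{"dx":0.114,"dy":-0.15,"dz":0,"ax":0,"ay":0,"az":-13.5},{"dx":0.152,"dy":-0.2,"dz":0,"ax":0,"ay":0,"az":-18},{"dx":0.19,"dy":-0.25,"dz":0,"ax":0,"ay":0,"az":-22.5},{"dx":0.228,"dy":-0.3,"dz":0,"ax":0,"ay":0,"az":-27},{"dx":0.266,"dy":-0.35,"dz":0,"ax":0,"ay":0,"az":-31.5},{"dx":0.304,"dy":-0.4,"dz":0,"ax":0,"ay":0,"az":-36},{"dx":0.342,"dy":-0.45,"dz":0.02,"ax":0,"ay":0,"az":-40.5},{"dx":0.38,"dy":-0.49,"dz":0.05,"ax":0,"ay":0,"az":-45}]'; python3 h.py -.22,0,.20,38 -.2,0,.05,38
```

```text
clock: 2.6
position: [0.4897, 0.2593, 0.3754]
tcp_rot: [179.8, -0.0, 96.6]
contact_force: [1.6, -0.0, -0.9]
opening: 0.0005
gripper_force: 0.0
t 2.6 rail pos [-0.2568  0.0605  0.3754] rot [179.8  -0.   96.6] F rail [ 0.2  1.6 -0.9] open 0.0005 0.0
d [-0.0367 -0.061   0.1752] w [  0.2  -38.01   0.12] world [0.434 0.216 0.2  ]
d [-0.0567 -0.0615  0.3252] w [  0.2  -38.01   0.12] world [0.436 0.196 0.05 ]
```

```bash
python3 -m inch '[{"dx":-0.005,"dy":-0.006,"dz":0.017,"ax":0,"ay":-5,"az":0},{"dx":-0.01,"dy":-0.012,"dz":0.035,"ax":0,"ay":-10,"az":0},{"dx":-0.015,"dy":-0.02,"dz":0.053,"ax":0,"ay":-15,"az":0},{"dx":-0.02,"dy":-0.027,"dz":0.07,"ax":0,"ay":-20,"az":0},{"dx":-0.025,"dy":-0.035,"dz":0.09,"ax":0,"ay":-25,"az":0},{"dx":-0.03,"dy":-0.042,"dz":0.11,"ax":0,"ay":-30,"az":0},{"dx":-0.033,"dy":-0.05,"dz":0.13,"ax":0,"ay":-34,"az":0},{"dx":-0.037,"dy":-0.056,"dz":0.15,"ax":0,"ay":-38,"az":0},{"dx":-0.037,"dy":-0.061,"dz":0.175,"ax":0,"ay":-38,"az":0},{"dx":-0.037,"dy":-0.061,"dz":0.175,"ax":0,"ay":-38,"az":0}]'; python3 h.py -.195,0,.055,38
```

```text
clock: 3.85
position: [0.433, 0.2127, 0.1986]
tcp_rot: [-179.7, 38.1, 96.6]
contact_force: [0.4, -0.2, 0.1]
opening: 0.0004
gripper_force: 0.0
t 3.85 rail pos [-0.2169 -0.0011  0.1986] rot [-179.7   38.1   96.6] F rail [0.2 0.4 0.1] open 0.0004 0.0
d [0.0714 0.0016 0.1264] w [-0.14  0.14  0.18] world [0.436 0.191 0.055]
```

```bash
python3 -m inch '[{"dx":0.01,"dy":0,"dz":0.018,"ax":0,"ay":0,"az":0},{"dx":0.02,"dy":0,"dz":0.036,"ax":0,"ay":0,"az":0},{"dx":0.03,"dy":0,"dz":0.054,"ax":0,"ay":0,"az":0},{"dx":0.04,"dy":0,"dz":0.072,"ax":0,"ay":0,"az":0},{"dx":0.05,"dy":0.001,"dz":0.088,"ax":0,"ay":0,"az":0},{"dx":0.06,"dy":0.001,"dz":0.103,"ax":0,"ay":0,"az":0},{"dx":0.066,"dy":0.001,"dz":0.115,"ax":0,"ay":0,"az":0},{"dx":0.071,"dy":0.001,"dz":0.123,"ax":0,"ay":0,"az":0},{"dx":0.071,"dy":0.001,"dz":0.126,"ax":0,"ay":0,"az":0},{"dx":0.071,"dy":0.001,"dz":0.126,"ax":0,"ay":0,"az":0}]'; python3 h.py -.165,0,.052,38 -.095,0,.052,38
python3 - <<'E'
from bench import cams
import cv2
d=cams.get_image("scene");cv2.imwrite("pics/s1.png",cv2.resize(d["pixels"][60:290,220:440,::-1],None,fx=2.5,fy=2.5))
E
```

```text
clock: 5.1
position: [0.4375, 0.1922, 0.0573]
tcp_rot: [180.0, 38.0, 96.4]
contact_force: [-1.1, -0.4, 0.3]
opening: 0.0002
gripper_force: 0.0
t 5.1 rail pos [-0.1959  0.0011  0.0573] rot [180.   38.   96.4] F rail [ 0.2 -1.1  0.3] open 0.0002 0.0
d [-0.0211 -0.0011  0.0232] w [ 0.02 -0.   -0.01] world [0.44  0.161 0.052]
d [-0.0763 -0.0011  0.0663] w [ 0.02 -0.   -0.01] world [0.448 0.092 0.052]
```

View pics/s1.png

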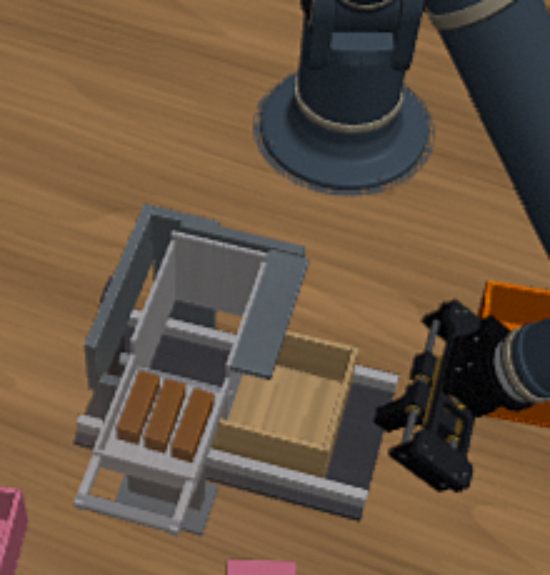

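The hand is in line behind the box, at crop (410,400), with the box's rear rim at (340,400). Starting a slow push.

```bash
python3 -m inch '[{"dx":-0.0105,"dy":-0.001,"dz":0.0116,"ax":0,"ay":0,"az":0},{"dx":-0.0211,"dy":-0.001,"dz":0.0232,"ax":0,"ay":0,"az":0},{"dx":-0.025,"dy":-0.001,"dz":0.0263,"ax":0,"ay":0,"az":0},{"dx":-0.029,"dy":-0.001,"dz":0.0294,"ax":0,"ay":0,"az":0},{"dx":-0.0329,"dy":-0.001,"dz":0.0325,"ax":0,"ay":0,"az":0},{"dx":-0.0369,"dy":-0.001,"dz":0.0356,"ax":0,"ay":0,"az":0},{"dx":-0.0408,"dy":-0.001,"dz":0.0386,"ax":0,"ay":0,"az":0},{"dx":-0.0448,"dy":-0.001,"dz":0.0417,"ax":0,"ay":0,"az":0},{"dx":-0.0487,"dy":-0.001,"dz":0.0448,"ax":0,"ay":0,"az":0},{"dx":-0.0526,"dy":-0.001,"dz":0.0479,"ax":0,"ay":0,"az":0}]'; python3 h.py -.085,0,.052,38
```

```text
clock: 6.4
position: [0.4442, 0.1212, 0.0517]
tcp_rot: [180.0, 38.0, 96.4]
contact_force: [-0.9, 1.5, -0.5]
opening: 0.0004
gripper_force: 0.8
t 6.4 rail pos [-0.1247 -0.      0.0517] rot [180.   38.   96.4] F rail [-1.6 -0.7 -0.5] open 0.0004 0.7931584015750559
d [-0.0315  0.      0.0242] w [0.01 0.   0.  ] world [0.449 0.082 0.052]
```

Contact shows about 1.6 N of sliding force. Continuing to just before the earliest possible stop.

```bash
python3 -m inch '[{"dx":-0.0032,"dy":0,"dz":0.0025,"ax":0,"ay":0,"az":0},{"dx":-0.0063,"dy":0,"dz":0.0049,"ax":0,"ay":0,"az":0},{"dx":-0.0095,"dy":0,"dz":0.0074,"ax":0,"ay":0,"az":0},{"dx":-0.0126,"dy":0,"dz":0.0099,"ax":0,"ay":0,"az":0},{"dx":-0.0158,"dy":0,"dz":0.0123,"ax":0,"ay":0,"az":0},{"dx":-0.0189,"dy":0,"dz":0.0148,"ax":0,"ay":0,"az":0},{"dx":-0.0221,"dy":0,"dz":0.0172,"ax":0,"ay":0,"az":0},{"dx":-0.0252,"dy":0,"dz":0.0197,"ax":0,"ay":0,"az":0},{"dx":-0.0284,"dy":0,"dz":0.0222,"ax":0,"ay":0,"az":0},{"dx":-0.0299,"dy":0,"dz":0.0234,"ax":0,"ay":0,"az":0}]'; python3 h.py
```

```text
clock: 7.65
position: [0.4484, 0.0834, 0.0517]
tcp_rot: [-180.0, 38.0, 96.4]
contact_force: [-0.1, 2.3, -0.3]
opening: 0.0004
gripper_force: 0.8
t 7.65 rail pos [-0.0867 -0.0001  0.0517] rot [-180.    38.    96.4] F rail [-2.3  0.2 -0.3] open 0.0004 0.8196803544342401
```

```bash
python3 -m inch '[{"dx":-0.0004,"dy":0,"dz":0.0003,"ax":0,"ay":0,"az":0},{"dx":-0.0008,"dy":0,"dz":0.0006,"ax":0,"ay":0,"az":0},{"dx":-0.0012,"dy":0,"dz":0.0009,"ax":0,"ay":0,"az":0},{"dx":-0.0016,"dy":0,"dz":0.0012,"ax":0,"ay":0,"az":0},{"dx":-0.002,"dy":0,"dz":0.0015,"ax":0,"ay":0,"az":0},{"dx":-0.0024,"dy":0,"dz":0.0018,"ax":0,"ay":0,"az":0},{"dx":-0.0028,"dy":0,"dz":0.0021,"ax":0,"ay":0,"az":0},{"dx":-0.0032,"dy":0,"dz":0.0025,"ax":0,"ay":0,"az":0},{"dx":-0.0036,"dy":0,"dz":0.0028,"ax":0,"ay":0,"az":0},{"dx":-0.004,"dy":0,"dz":0.0031,"ax":0,"ay":0,"az":0}]'; python3 h.py
```

```text
clock: 8.9
position: [0.449, 0.0788, 0.0517]
tcp_rot: [180.0, 38.0, 96.4]
contact_force: [-0.5, 1.8, 0.3]
opening: 0.0005
gripper_force: 0.8
t 8.9 rail pos [-0.082  -0.      0.0517] rot [180.   38.   96.4] F rail [-1.8 -0.3  0.3] open 0.0005 0.8008853214414557
```

```bash
python3 -m inch '[{"dx":-0.0003,"dy":0,"dz":0.0002,"ax":0,"ay":0,"az":0},{"dx":-0.0006,"dy":0,"dz":0.0005,"ax":0,"ay":0,"az":0},{"dx":-0.0009,"dy":0,"dz":0.0007,"ax":0,"ay":0,"az":0},{"dx":-0.0012,"dy":0,"dz":0.0009,"ax":0,"ay":0,"az":0},{"dx":-0.0016,"dy":0,"dz":0.0012,"ax":0,"ay":0,"az":0},{"dx":-0.0019,"dy":0,"dz":0.0015,"ax":0,"ay":0,"az":0},{"dx":-0.0022,"dy":0,"dz":0.0017,"ax":0,"ay":0,"az":0},{"dx":-0.0025,"dy":0,"dz":0.002,"ax":0,"ay":0,"az":0},{"dx":-0.0028,"dy":0,"dz":0.0022,"ax":0,"ay":0,"az":0},{"dx":-0.0032,"dy":0,"dz":0.0025,"ax":0,"ay":0,"az":0}]'; python3 h.py
```

```text
clock: 10.15
position: [0.4495, 0.0747, 0.0517]
tcp_rot: [180.0, 38.0, 96.4]
contact_force: [-0.0, 1.1, 0.7]
opening: 0.0004
gripper_force: 0.8
t 10.15 rail pos [-0.0779 -0.      0.0517] rot [180.   38.   96.4] F rail [-1.1  0.1  0.7] open 0.0004 0.8031920119719871
```

```bash
python3 -m inch '[{"dx":-0.0003,"dy":0,"dz":0.0002,"ax":0,"ay":0,"az":0},{"dx":-0.0006,"dy":0,"dz":0.0005,"ax":0,"ay":0,"az":0},{"dx":-0.0009,"dy":0,"dz":0.0007,"ax":0,"ay":0,"az":0},{"dx":-0.0012,"dy":0,"dz":0.0009,"ax":0,"ay":0,"az":0},{"dx":-0.0016,"dy":0,"dz":0.0012,"ax":0,"ay":0,"az":0},{"dx":-0.0019,"dy":0,"dz":0.0015,"ax":0,"ay":0,"az":0},{"dx":-0.0022,"dy":0,"dz":0.0017,"ax":0,"ay":0,"az":0},{"dx":-0.0025,"dy":0,"dz":0.002,"ax":0,"ay":0,"az":0},{"dx":-0.0028,"dy":0,"dz":0.0022,"ax":0,"ay":0,"az":0},{"dx":-0.0032,"dy":0,"dz":0.0025,"ax":0,"ay":0,"az":0}]'; python3 h.py
```

```text
clock: 11.4
position: [0.4499, 0.0707, 0.0517]
tcp_rot: [180.0, 38.0, 96.4]
contact_force: [-1.0, 1.6, -0.0]
opening: 0.0004
gripper_force: 0.8
t 11.4 rail pos [-0.0738 -0.      0.0517] rot [180.   38.   96.4] F rail [-1.7 -0.8 -0. ] open 0.0004 0.8030750263606024
```

```bash
python3 -m inch '[{"dx":-0.0003,"dy":0,"dz":0.0002,"ax":0,"ay":0,"az":0},{"dx":-0.0006,"dy":0,"dz":0.0005,"ax":0,"ay":0,"az":0},{"dx":-0.0009,"dy":0,"dz":0.0007,"ax":0,"ay":0,"az":0},{"dx":-0.0012,"dy":0,"dz":0.0009,"ax":0,"ay":0,"az":0},{"dx":-0.0016,"dy":0,"dz":0.0012,"ax":0,"ay":0,"az":0},{"dx":-0.0019,"dy":0,"dz":0.0015,"ax":0,"ay":0,"az":0},{"dx":-0.0022,"dy":0,"dz":0.0017,"ax":0,"ay":0,"az":0},{"dx":-0.0025,"dy":0,"dz":0.002,"ax":0,"ay":0,"az":0},{"dx":-0.0028,"dy":0,"dz":0.0022,"ax":0,"ay":0,"az":0},{"dx":-0.0032,"dy":0,"dz":0.0025,"ax":0,"ay":0,"az":0}]'; python3 h.py
```

```text
clock: 12.65
position: [0.4504, 0.0667, 0.0517]
tcp_rot: [180.0, 38.0, 96.4]
contact_force: [0.4, 2.8, 0.5]
opening: 0.0004
gripper_force: 0.8
t 12.65 rail pos [-0.0698 -0.      0.0517] rot [180.   38.   96.4] F rail [-2.8  0.7  0.5] open 0.0004 0.8024861530793714
```

```bash
python3 -m inch '[{"dx":-0.0003,"dy":0,"dz":0.0002,"ax":0,"ay":0,"az":0},{"dx":-0.0006,"dy":0,"dz":0.0005,"ax":0,"ay":0,"az":0},{"dx":-0.0009,"dy":0,"dz":0.0007,"ax":0,"ay":0,"az":0},{"dx":-0.0012,"dy":0,"dz":0.0009,"ax":0,"ay":0,"az":0},{"dx":-0.0016,"dy":0,"dz":0.0012,"ax":0,"ay":0,"az":0},{"dx":-0.0019,"dy":0,"dz":0.0015,"ax":0,"ay":0,"az":0},{"dx":-0.0022,"dy":0,"dz":0.0017,"ax":0,"ay":0,"az":0},{"dx":-0.0025,"dy":0,"dz":0.002,"ax":0,"ay":0,"az":0},{"dx":-0.0028,"dy":0,"dz":0.0022,"ax":0,"ay":0,"az":0},{"dx":-0.0032,"dy":0,"dz":0.0025,"ax":0,"ay":0,"az":0}]'; python3 h.py
```

```text
clock: 13.9
position: [0.4508, 0.0658, 0.0515]
tcp_rot: [179.9, 37.7, 96.5]
contact_force: [-3.2, 9.3, 4.3]
opening: 0.0003
gripper_force: 5.2
t 13.9 rail pos [-0.0689  0.0003  0.0515] rot [179.9  37.7  96.5] F rail [-9.6 -2.1  4.3] open 0.0003 5.166793066891842
```

```bash
python3 -m inch '[{"dx":-0.0003,"dy":0,"dz":0.0002,"ax":0,"ay":0,"az":0},{"dx":-0.0006,"dy":0,"dz":0.0005,"ax":0,"ay":0,"az":0},{"dx":-0.0009,"dy":0,"dz":0.0007,"ax":0,"ay":0,"az":0},{"dx":-0.0012,"dy":0,"dz":0.0009,"ax":0,"ay":0,"az":0},{"dx":-0.0012,"dy":0,"dz":0.0009,"ax":0,"ay":0,"az":0},{"dx":-0.0012,"dy":0,"dz":0.0009,"ax":0,"ay":0,"az":0},{"dx":-0.0012,"dy":0,"dz":0.0009,"ax":0,"ay":0,"az":0},{"dx":-0.0012,"dy":0,"dz":0.0009,"ax":0,"ay":0,"az":0},{"dx":-0.0012,"dy":0,"dz":0.0009,"ax":0,"ay":0,"az":0},{"dx":-0.0012,"dy":0,"dz":0.0009,"ax":0,"ay":0,"az":0}]'; python3 h.py
python3 - <<'E'
from bench import cams
import cv2,numpy as np
d=cams.get_image("scene");e=cams.get_image("top")
a=cv2.resize(d["pixels"][60:290,220:400,::-1],None,fx=2.2,fy=2.2);b=cv2.resize(e["pixels"][110:340,160:340,::-1],None,fx=2.2,fy=2.2)
cv2.imwrite("pics/s2.png",np.hstack([a,b]))
E
```

```text
clock: 15.15
position: [0.4511, 0.0657, 0.0516]
tcp_rot: [179.9, 37.6, 96.5]
contact_force: [-4.4, 12.2, 4.4]
opening: 0.0006
gripper_force: 6.2
t 15.15 rail pos [-0.0688  0.0006  0.0516] rot [179.9  37.6  96.5] F rail [-12.6  -3.    4.4] open 0.0006 6.233306487556547
```

View pics/s2.png

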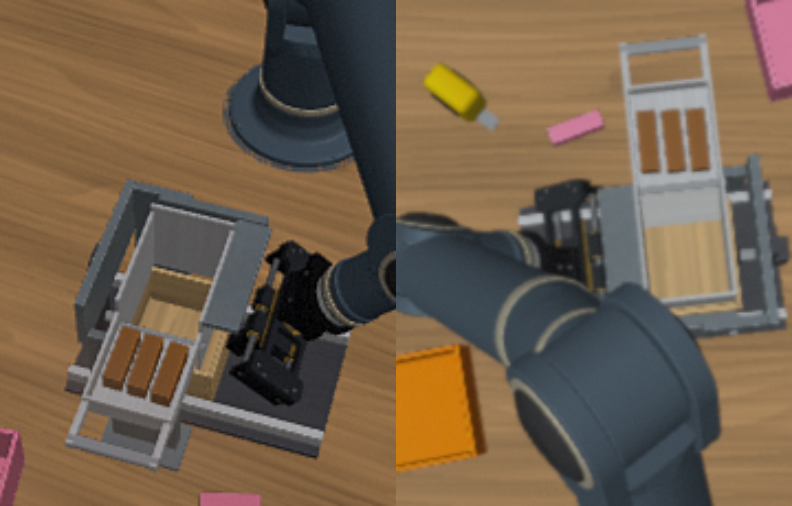

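The box is under the spout and against its stop: the push force rises (12.6 N) while the position stays put. Backing out along the rail, then rising.

```bash
python3 -m inch '[{"dx":0.004,"dy":0,"dz":-0.003,"ax":0,"ay":0,"az":0},{"dx":0.016,"dy":0,"dz":-0.012,"ax":0,"ay":0,"az":0},{"dx":0.035,"dy":0,"dz":-0.028,"ax":0,"ay":0,"az":0},{"dx":0.059,"dy":0,"dz":-0.046,"ax":0,"ay":0,"az":0},{"dx":0.079,"dy":0,"dz":-0.062,"ax":0,"ay":0,"az":0},{"dx":0.048,"dy":0,"dz":-0.101,"ax":0,"ay":0,"az":0},{"dx":0.017,"dy":0,"dz":-0.141,"ax":0,"ay":0,"az":0},{"dx":-0.013,"dy":0,"dz":-0.18,"ax":0,"ay":0,"az":0},{"dx":-0.044,"dy":0,"dz":-0.22,"ax":0,"ay":0,"az":0},{"dx":-0.075,"dy":0,"dz":-0.259,"ax":0,"ay":0,"az":0}]'; python3 h.py .004,.238,.32,0 .004,.238,.25,0
```

```text
clock: 16.5
position: [0.4393, 0.1617, 0.3038]
tcp_rot: [-180.0, 38.0, 96.5]
contact_force: [2.1, 0.1, -0.8]
opening: 0.0005
gripper_force: 0.0
t 16.5 rail pos [-0.1655 -0.0005  0.3038] rot [-180.    38.    96.5] F rail [ 0.1  2.  -0.8] open 0.0005 0.0
d [-0.1438  0.2383  0.0917] w [ 0.   38.    0.06] world [0.695 0.02  0.32 ]
d [-0.1007  0.2383  0.1469] w [ 0.   38.    0.06] world [0.695 0.02  0.25 ]
```

```bash
python3 -m inch '[{"dx":-0.026,"dy":0.024,"dz":-0.007,"ax":0,"ay":4,"az":0},{"dx":-0.054,"dy":0.048,"dz":-0.013,"ax":0,"ay":8,"az":0},{"dx":-0.074,"dy":0.071,"dz":-0.011,"ax":0,"ay":12,"az":0},{"dx":-0.089,"dy":0.095,"dz":-0.002,"ax":0,"ay":16,"az":0},{"dx":-0.103,"dy":0.119,"dz":0.007,"ax":0,"ay":20,"az":0},{"dx":-0.117,"dy":0.143,"dz":0.016,"ax":0,"ay":24,"az":0},{"dx":-0.126,"dy":0.167,"dz":0.033,"ax":0,"ay":28,"az":0},{"dx":-0.13,"dy":0.191,"dz":0.054,"ax":0,"ay":32,"az":0},{"dx":-0.135,"dy":0.214,"dz":0.075,"ax":0,"ay":36,"az":0},{"dx":-0.144,"dy":0.238,"dz":0.092,"ax":0,"ay":38,"az":0}]' 39 20; python3 h.py .004,.238,.146,0
```

```text
clock: 17.75
position: [0.6957, 0.0177, 0.3171]
tcp_rot: [-179.9, -0.1, 96.4]
contact_force: [1.1, -0.3, -0.2]
opening: 0.0337
gripper_force: 0.0
t 17.75 rail pos [0.0061 0.2383 0.3171] rot [-1.799e+02 -1.000e-01  9.640e+01] F rail [ 0.4  1.  -0.2] open 0.0337 0.0
d [1.900e-03 1.000e-04 1.711e-01] w [-0.13 -0.08 -0.03] world [0.695 0.02  0.146]
```

Descending to just above the bar, then checking.

```bash
python3 -m inch '[{"dx":0,"dy":0,"dz":0.015,"ax":0,"ay":0,"az":0},{"dx":0.001,"dy":0,"dz":0.03,"ax":0,"ay":0,"az":0},{"dx":0.002,"dy":0,"dz":0.045,"ax":0,"ay":0,"az":0},{"dx":0.002,"dy":0,"dz":0.06,"ax":0,"ay":0,"az":0},{"dx":0.002,"dy":0,"dz":0.075,"ax":0,"ay":0,"az":0},{"dx":0.002,"dy":0,"dz":0.09,"ax":0,"ay":0,"az":0},{"dx":0.002,"dy":0,"dz":0.105,"ax":0,"ay":0,"az":0},{"dx":0.002,"dy":0,"dz":0.117,"ax":0,"ay":0,"az":0},{"dx":0.002,"dy":0,"dz":0.12,"ax":0,"ay":0,"az":0},{"dx":0.002,"dy":0,"dz":0.12,"ax":0,"ay":0,"az":0}]'; python3 h.py .004,.238,.146,0
python3 - <<'E'
from bench import cams
import cv2,numpy as np
d=cams.get_image("scene");e=cams.get_image("top")
a=cv2.resize(d["pixels"][130:290,230:350,::-1],None,fx=3.3,fy=3.3);b=cv2.resize(e["pixels"][90:250,230:350,::-1],None,fx=3.3,fy=3.3)
cv2.imwrite("pics/s3.png",np.hstack([a,b]))
E
```

```text
clock: 19.0
position: [0.6952, 0.0204, 0.1982]
tcp_rot: [180.0, -0.0, 96.4]
contact_force: [-0.1, -0.3, -1.1]
opening: 0.0335
gripper_force: 0.0
t 19.0 rail pos [0.0035 0.2381 0.1982] rot [180.   -0.   96.4] F rail [ 0.2 -0.1 -1.1] open 0.0335 0.0
d [-0.0005 -0.0001  0.0522] w [ 0.02 -0.    0.  ] world [0.695 0.02  0.146]
```

View pics/s3.png

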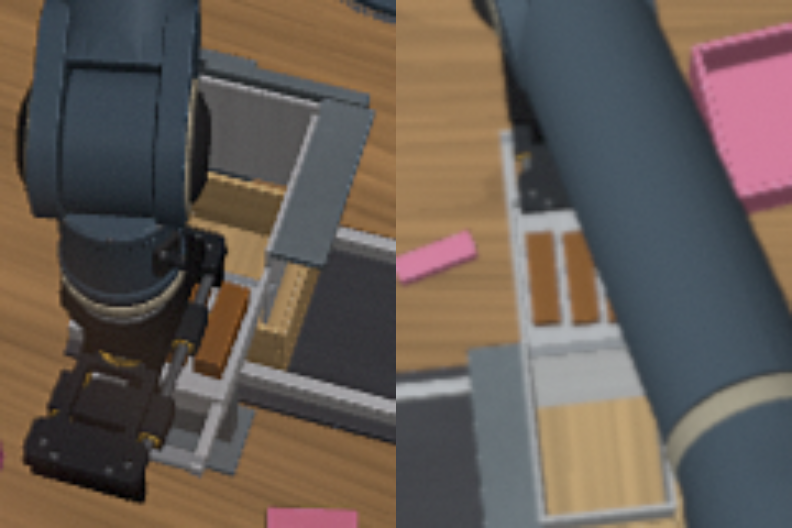

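The hand is above the bar and the frame looks clear. I'll go down slowly and then close.

```bash
python3 -m inch '[{"dx":0,"dy":0,"dz":0.006,"ax":0,"ay":0,"az":0},{"dx":0,"dy":0,"dz":0.012,"ax":0,"ay":0,"az":0},{"dx":0,"dy":0,"dz":0.018,"ax":0,"ay":0,"az":0},{"dx":0,"dy":0,"dz":0.024,"ax":0,"ay":0,"az":0},{"dx":0,"dy":0,"dz":0.03,"ax":0,"ay":0,"az":0},{"dx":0,"dy":0,"dz":0.036,"ax":0,"ay":0,"az":0},{"dx":0,"dy":0,"dz":0.042,"ax":0,"ay":0,"az":0},{"dx":0,"dy":0,"dz":0.048,"ax":0,"ay":0,"az":0},{"dx":0,"dy":0,"dz":0.051,"ax":0,"ay":0,"az":0},{"dx":0,"dy":0,"dz":0.051,"ax":0,"ay":0,"az":0}]'; python3 h.py
```

```text
clock: 20.35
position: [0.6949, 0.0203, 0.1469]
tcp_rot: [-180.0, 0.0, 96.4]
contact_force: [0.2, 0.2, 0.8]
opening: 0.034
gripper_force: 0.0
t 20.35 rail pos [0.0035 0.2378 0.1469] rot [-180.     0.    96.4] F rail [-0.2  0.2  0.8] open 0.034 0.0
```

```bash
python3 -m inch '[{"dx":0,"dy":0,"dz":0,"ax":0,"ay":0,"az":0},{"dx":0,"dy":0,"dz":0,"ax":0,"ay":0,"az":0},{"dx":0,"dy":0,"dz":0,"ax":0,"ay":0,"az":0},{"dx":0,"dy":0,"dz":0,"ax":0,"ay":0,"az":0},{"dx":0,"dy":0,"dz":0,"ax":0,"ay":0,"az":0},{"dx":0,"dy":0,"dz":0,"ax":0,"ay":0,"az":0},{"dx":0,"dy":0,"dz":0,"ax":0,"ay":0,"az":0},{"dx":0,"dy":0,"dz":0,"ax":0,"ay":0,"az":0},{"dx":0,"dy":0,"dz":0,"ax":0,"ay":0,"az":0},{"dx":0,"dy":0,"dz":0,"ax":0,"ay":0,"az":0}]' 0 20; python3 h.py
python3 -c "
import numpy as np
for t in np.arange(0,1.01,.05):
    a=t+np.arctan2(15,163);r=np.hypot(163,15);print(round(t,2),'inward',round(163-r*np.cos(a),1),'up',round(r*np.sin(a)-15,1))"
```

```text
clock: 21.6
position: [0.6938, 0.0202, 0.1473]
tcp_rot: [-179.8, 0.0, 96.4]
contact_force: [-5.6, 0.2, 4.6]
opening: 0.0133
gripper_force: 20.0
t 21.6 rail pos [0.0035 0.2367 0.1473] rot [-179.8    0.    96.4] F rail [-0.8 -5.5  4.6] open 0.0133 20.00036269426346
0.0 inward 0.0 up 0.0
0.05 inward 1.0 up 8.1
0.1 inward 2.3 up 16.2
0.15 inward 4.1 up 24.2
0.2 inward 6.2 up 32.1
0.25 inward 8.8 up 39.9
0.3 inward 11.7 up 47.5
0.35 inward 15.0 up 55.0
0.4 inward 18.7 up 62.3
0.45 inward 22.8 up 69.4
0.5 inward 27.1 up 76.3
0.55 inward 31.9 up 83.0
0.6 inward 36.9 up 89.4
0.65 inward 42.3 up 95.6
0.7 inward 48.0 up 101.5
0.75 inward 54.0 up 107.1
0.8 inward 60.2 up 112.4
0.85 inward 66.7 up 117.4
0.9 inward 73.4 up 122.0
0.95 inward 80.4 up 126.3
1.0 inward 87.6 up 130.3
```

The bar is gripped at 13.3 mm opening. Lifting along the arc with a 2 mm inward correction.

```bash
python3 -m inch '[{"dx":0,"dy":-0.002,"dz":-0.004,"ax":0,"ay":0,"az":0},{"dx":0,"dy":-0.003,"dz":-0.008,"ax":0,"ay":0,"az":0},{"dx":0,"dy":-0.0043,"dz":-0.0162,"ax":0,"ay":0,"az":0},{"dx":0,"dy":-0.0061,"dz":-0.0242,"ax":0,"ay":0,"az":0},{"dx":0,"dy":-0.0082,"dz":-0.0321,"ax":0,"ay":0,"az":0},{"dx":0,"dy":-0.0108,"dz":-0.0399,"ax":0,"ay":0,"az":0},{"dx":0,"dy":-0.0137,"dz":-0.0475,"ax":0,"ay":0,"az":0},{"dx":0,"dy":-0.017,"dz":-0.055,"ax":0,"ay":0,"az":0},{"dx":0,"dy":-0.0207,"dz":-0.0623,"ax":0,"ay":0,"az":0},{"dx":0,"dy":-0.0248,"dz":-0.0694,"ax":0,"ay":0,"az":0}]'; python3 h.py
```

```text
clock: 22.85
position: [0.6718, 0.0178, 0.2183]
tcp_rot: [179.7, -0.0, 96.4]
contact_force: [5.0, 1.0, -0.9]
opening: 0.0133
gripper_force: 20.0
t 22.85 rail pos [0.0034 0.2146 0.2183] rot [179.7  -0.   96.4] F rail [-0.4  5.1 -0.9] open 0.0133 20.002950131893158
```

```bash
python3 -m inch '[{"dx":0,"dy":-0.003,"dz":-0.0069,"ax":0,"ay":0,"az":0},{"dx":0,"dy":-0.0076,"dz":-0.0136,"ax":0,"ay":0,"az":0},{"dx":0,"dy":-0.0126,"dz":-0.02,"ax":0,"ay":0,"az":0},{"dx":0,"dy":-0.018,"dz":-0.0262,"ax":0,"ay":0,"az":0},{"dx":0,"dy":-0.0237,"dz":-0.0321,"ax":0,"ay":0,"az":0},{"dx":0,"dy":-0.0297,"dz":-0.0377,"ax":0,"ay":0,"az":0},{"dx":0,"dy":-0.0359,"dz":-0.043,"ax":0,"ay":0,"az":0},{"dx":0,"dy":-0.0424,"dz":-0.048,"ax":0,"ay":0,"az":0},{"dx":0,"dy":-0.0491,"dz":-0.0526,"ax":0,"ay":0,"az":0},{"dx":0,"dy":-0.0533,"dz":-0.0553,"ax":0,"ay":0,"az":0}]'; python3 h.py
python3 - <<'E'
from bench import cams
import cv2,numpy as np
d=cams.get_image("scene");e=cams.get_image("top")
a=cv2.resize(d["pixels"][130:290,230:350,::-1],None,fx=3.3,fy=3.3);b=cv2.resize(e["pixels"][110:270,230:350,::-1],None,fx=3.3,fy=3.3)
cv2.imwrite("pics/s4.png",np.hstack([a,b]))
E
```

```text
clock: 24.1
position: [0.6198, 0.0122, 0.2754]
tcp_rot: [179.5, 0.0, 96.4]
contact_force: [5.3, 1.1, 5.4]
opening: 0.0134
gripper_force: 20.0
t 24.1 rail pos [0.0031 0.1622 0.2754] rot [179.5   0.   96.4] F rail [-0.5  5.4  5.4] open 0.0134 20.00262290239334
```

View pics/s4.png

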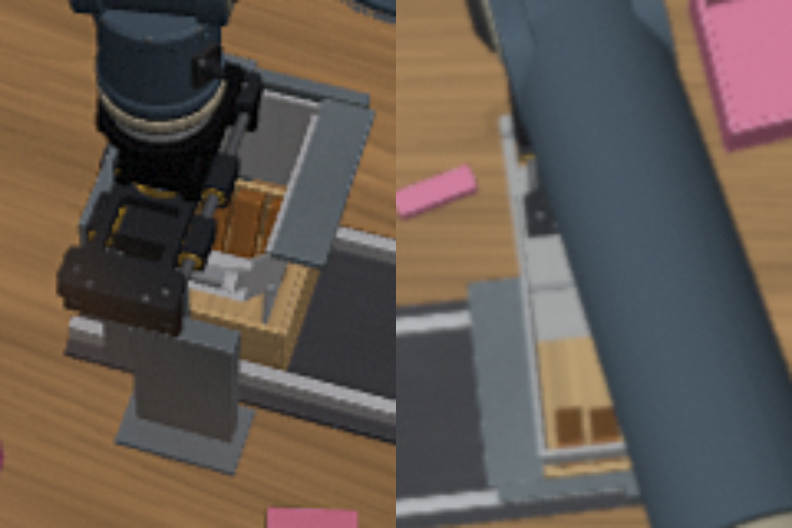

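Blanks are lying in the box: two are visible at crop (245,220), with the third partly hidden. Lowering back along the arc, after a short hold.

```bash
python3 -m inch '[{"dx":0,"dy":0,"dz":0,"ax":0,"ay":0,"az":0},{"dx":0,"dy":0,"dz":0,"ax":0,"ay":0,"az":0},{"dx":0,"dy":0,"dz":0,"ax":0,"ay":0,"az":0},{"dx":0,"dy":0.0042,"dz":0.0027,"ax":0,"ay":0,"az":0},{"dx":0,"dy":0.0109,"dz":0.0073,"ax":0,"ay":0,"az":0},{"dx":0,"dy":0.0174,"dz":0.0123,"ax":0,"ay":0,"az":0},{"dx":0,"dy":0.0236,"dz":0.0176,"ax":0,"ay":0,"az":0},{"dx":0,"dy":0.0296,"dz":0.0232,"ax":0,"ay":0,"az":0},{"dx":0,"dy":0.0353,"dz":0.0291,"ax":0,"ay":0,"az":0},{"dx":0,"dy":0.0407,"dz":0.0353,"ax":0,"ay":0,"az":0}]'; python3 h.py
```

```text
clock: 25.45
position: [0.6589, 0.0165, 0.2379]
tcp_rot: [179.8, 0.0, 96.4]
contact_force: [5.0, 0.4, 3.5]
opening: 0.0133
gripper_force: 20.0
t 25.45 rail pos [0.0033 0.2016 0.2379] rot [179.8   0.   96.4] F rail [0.2 5.1 3.5] open 0.0133 19.996792674064636
```

```bash
python3 -m inch '[{"dx":0,"dy":0.006,"dz":0.0064,"ax":0,"ay":0,"az":0},{"dx":0,"dy":0.011,"dz":0.0131,"ax":0,"ay":0,"az":0},{"dx":0,"dy":0.0156,"dz":0.02,"ax":0,"ay":0,"az":0},{"dx":0,"dy":0.0197,"dz":0.0271,"ax":0,"ay":0,"az":0},{"dx":0,"dy":0.0234,"dz":0.0344,"ax":0,"ay":0,"az":0},{"dx":0,"dy":0.0267,"dz":0.0419,"ax":0,"ay":0,"az":0},{"dx":0,"dy":0.0296,"dz":0.0495,"ax":0,"ay":0,"az":0},{"dx":0,"dy":0.0322,"dz":0.0573,"ax":0,"ay":0,"az":0},{"dx":0,"dy":0.0343,"dz":0.0652,"ax":0,"ay":0,"az":0},{"dx":0,"dy":0.0361,"dz":0.0732,"ax":0,"ay":0,"az":0}]'; python3 h.py
```

```text
clock: 26.7
position: [0.6923, 0.02, 0.162]
tcp_rot: [-179.8, 0.0, 96.4]
contact_force: [-5.8, 0.7, -1.1]
opening: 0.0132
gripper_force: 20.0
t 26.7 rail pos [0.0035 0.2352 0.162 ] rot [-179.8    0.    96.4] F rail [-1.3 -5.7 -1.1] open 0.0132 20.005183517932892
```

```bash
python3 -m inch '[{"dx":0,"dy":0,"dz":0.002,"ax":0,"ay":0,"az":0},{"dx":0,"dy":0,"dz":0.004,"ax":0,"ay":0,"az":0},{"dx":0,"dy":0,"dz":0.006,"ax":0,"ay":0,"az":0},{"dx":0,"dy":0,"dz":0.008,"ax":0,"ay":0,"az":0},{"dx":0,"dy":0,"dz":0.01,"ax":0,"ay":0,"az":0},{"dx":0,"dy":0,"dz":0.0115,"ax":0,"ay":0,"az":0},{"dx":0,"dy":0,"dz":0.013,"ax":0,"ay":0,"az":0},{"dx":0,"dy":0,"dz":0.0142,"ax":0,"ay":0,"az":0},{"dx":0,"dy":0,"dz":0.0152,"ax":0,"ay":0,"az":0},{"dx":0,"dy":0,"dz":0.0158,"ax":0,"ay":0,"az":0}]'; python3 h.py
```

```text
clock: 27.95
position: [0.6939, 0.0202, 0.1507]
tcp_rot: [179.9, 0.1, 96.4]
contact_force: [-10.9, -0.5, 13.1]
opening: 0.0132
gripper_force: 20.0
t 27.95 rail pos [0.0035 0.2368 0.1507] rot [1.799e+02 1.000e-01 9.640e+01] F rail [ -0.7 -10.9  13.1] open 0.0132 20.00587373971939
```

Contact is firm at the rest. I'll relax the side load and then open.

```bash
python3 -m inch '[{"dx":0,"dy":-0.001,"dz":-0.0005,"ax":0,"ay":0,"az":0},{"dx":0,"dy":-0.002,"dz":-0.001,"ax":0,"ay":0,"az":0},{"dx":0,"dy":-0.003,"dz":-0.0015,"ax":0,"ay":0,"az":0},{"dx":0,"dy":-0.004,"dz":-0.002,"ax":0,"ay":0,"az":0},{"dx":0,"dy":-0.004,"dz":-0.002,"ax":0,"ay":0,"az":0},{"dx":0,"dy":-0.004,"dz":-0.002,"ax":0,"ay":0,"az":0},{"dx":0,"dy":-0.004,"dz":-0.002,"ax":0,"ay":0,"az":0},{"dx":0,"dy":-0.004,"dz":-0.002,"ax":0,"ay":0,"az":0},{"dx":0,"dy":-0.004,"dz":-0.002,"ax":0,"ay":0,"az":0},{"dx":0,"dy":-0.004,"dz":-0.002,"ax":0,"ay":0,"az":0}]'; python3 h.py
```

```text
clock: 29.2
position: [0.6939, 0.0202, 0.1508]
tcp_rot: [179.4, -0.0, 96.4]
contact_force: [7.1, 1.4, 0.1]
opening: 0.013
gripper_force: 20.0
t 29.2 rail pos [0.0035 0.2368 0.1508] rot [179.4  -0.   96.4] F rail [-0.6  7.2  0.1] open 0.013 20.000461041927338
```

```bash
python3 -m inch '[{"dx":0,"dy":0,"dz":0,"ax":0,"ay":0,"az":0},{"dx":0,"dy":0,"dz":0,"ax":0,"ay":0,"az":0},{"dx":0,"dy":0,"dz":0,"ax":0,"ay":0,"az":0},{"dx":0,"dy":0,"dz":0,"ax":0,"ay":0,"az":0},{"dx":0,"dy":0,"dz":0,"ax":0,"ay":0,"az":0},{"dx":0,"dy":0,"dz":0,"ax":0,"ay":0,"az":0},{"dx":0,"dy":0,"dz":0,"ax":0,"ay":0,"az":0},{"dx":0,"dy":0,"dz":0,"ax":0,"ay":0,"az":0},{"dx":0,"dy":0,"dz":0,"ax":0,"ay":0,"az":0},{"dx":0,"dy":0,"dz":0,"ax":0,"ay":0,"az":0}]' 37; python3 h.py
```

```text
clock: 30.45
position: [0.6898, 0.0197, 0.1496]
tcp_rot: [180.0, 0.0, 96.4]
contact_force: [-0.6, -0.9, -0.3]
opening: 0.0321
gripper_force: 0.0
t 30.45 rail pos [0.0035 0.2327 0.1496] rot [180.    0.   96.4] F rail [ 0.8 -0.7 -0.3] open 0.0321 0.0
```

```bash
python3 -m inch '[{"dx":0,"dy":0.003,"dz":-0.002,"ax":0,"ay":0,"az":0},{"dx":0,"dy":0.003,"dz":-0.008,"ax":0,"ay":0,"az":0},{"dx":0,"dy":0.003,"dz":-0.02,"ax":0,"ay":0,"az":0},{"dx":0,"dy":0.003,"dz":-0.035,"ax":0,"ay":0,"az":0},{"dx":0,"dy":0.003,"dz":-0.055,"ax":0,"ay":0,"az":0},{"dx":0,"dy":0.02,"dz":-0.085,"ax":0,"ay":0,"az":0},{"dx":0,"dy":0.04,"dz":-0.12,"ax":0,"ay":0,"az":0},{"dx":-0.03,"dy":0.05,"dz":-0.16,"ax":0,"ay":0,"az":0},{"dx":-0.08,"dy":0.05,"dz":-0.18,"ax":0,"ay":0,"az":0},{"dx":-0.13,"dy":0.05,"dz":-0.2,"ax":0,"ay":0,"az":0}]'; python3 h.py
```

```text
clock: 31.7
position: [0.7541, -0.1047, 0.3524]
tcp_rot: [179.9, 0.0, 96.5]
contact_force: [1.4, -0.9, -0.9]
opening: 0.0324
gripper_force: 0.0
t 31.7 rail pos [0.1343 0.2828 0.3524] rot [179.9   0.   96.5] F rail [ 1.1  1.3 -0.9] open 0.0324 0.0
```

```bash
python3 -m inch '[{"dx":-0.05,"dy":0,"dz":0,"ax":0,"ay":0,"az":0},{"dx":-0.1,"dy":0,"dz":0,"ax":0,"ay":0,"az":0},{"dx":-0.15,"dy":0,"dz":0,"ax":0,"ay":0,"az":0},{"dx":-0.2,"dy":0,"dz":0,"ax":0,"ay":0,"az":0},{"dx":-0.2,"dy":0,"dz":0,"ax":0,"ay":0,"az":0},{"dx":-0.2,"dy":0,"dz":0,"ax":0,"ay":0,"az":0},{"dx":-0.2,"dy":0,"dz":0,"ax":0,"ay":0,"az":0},{"dx":-0.2,"dy":0,"dz":0,"ax":0,"ay":0,"az":0},{"dx":-0.2,"dy":0,"dz":0,"ax":0,"ay":0,"az":0},{"dx":-0.2,"dy":0,"dz":0,"ax":0,"ay":0,"az":0}]'; python3 h.py
python3 - <<'E'
from bench import cams
import cv2,numpy as np
d=cams.get_image("scene");e=cams.get_image("top")
a=cv2.resize(d["pixels"][130:290,230:350,::-1],None,fx=3.3,fy=3.3);b=cv2.resize(e["pixels"][120:280,230:350,::-1],None,fx=3.3,fy=3.3)
cv2.imwrite("pics/s5.png",np.hstack([a,b]))
E
```

```text
clock: 32.95
position: [0.7762, -0.3023, 0.3498]
tcp_rot: [180.0, 0.0, 96.4]
contact_force: [0.2, 0.2, 0.0]
opening: 0.0321
gripper_force: 0.0
t 32.95 rail pos [0.3331 0.2827 0.3498] rot [180.    0.   96.4] F rail [-0.2  0.2  0. ] open 0.0321 0.0
```

View pics/s5.png

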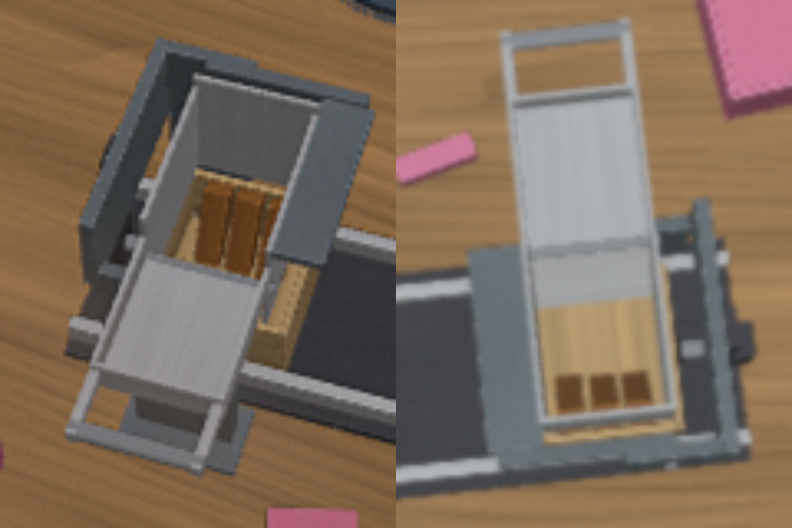

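All three blanks are in the box, at top crop (570–640,390). The pan is level with the bar back at its first position. A quick numeric check that the box has not shifted since the stop contact:

```bash
python3 - <<'E'
import cv2,numpy as np
from bench import cams
from fit import proj,W,p
s2=cv2.imread("pics/s2.png")
e=cams.get_image("top")["pixels"][:,:,::-1];new=cv2.resize(e[110:340,160:340],None,fx=2.2,fy=2.2);old=s2[:,396:]
def g(i,r): return np.float32(cv2.cvtColor(i[r],cv2.COLOR_BGR2GRAY))
for nm,(u,v) in dict(frontrim=(318,240),bolt=(325,223),ref=(325,190)).items():
    x,y=int((u-160)*2.2),int((v-110)*2.2)
    a=cv2.cvtColor(old,6)[y-14:y+14,x-10:x+10];b=cv2.cvtColor(new,6)[y-20:y+20,x-16:x+16]
    m=cv2.matchTemplate(b,a,cv2.TM_CCOEFF_NORMED);print(nm,m.max().round(3),np.array(cv2.minMaxLoc(m)[3])-6)
for y in(.0675,-.0675): print(proj("top",W(p,(.0637,y,.078))))
E
```

```text
frontrim 0.999 [0 0]
bolt 0.999 [0 0]
ref 0.998 [0 0]
[310.81000411 199.46295471]
[316.86550051 250.02159112]
```

The box hasn't moved since it touched the stop, so I'm handing in.

```bash
python3 -c "
from bench import robot
print(robot.finish_job())"
```

```text
the job is handed in; nothing more can be done
None
```

The job is handed in at about 33 s: the box is against its stop (felt at about 10–13 N), all three blanks are in it, the pan is lowered back on its rest, and the saw, spirit level and tape measure were left alone; the hand-in gave no verdict.

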